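Vent, close and pin the tray test fixture

ROBOT

A 7-joint arm with a two-finger parallel gripper is mounted at the origin on the work surface. World frame = base frame: x ahead of the robot, y to its left, z up, the work surface at z = 0. Lengths are in m, angles in rad, forces in N, time in s.
With the tool pointing down it reaches from about 0.4 to 0.75 m from the base axis. Payload 19.5 kg.
Tool frame: the origin (TCP) lies on the centre line of the jaws, within the pads' length; the fingertips stand 19 mm ahead of it and the grasp point (between the pads) is the TCP; z points along the fingers, y is the direction in which the jaws open and shut (so a half turn about z gives the same grasp; the last joint's range is limited). The gripper opens to 85 mm and grips with 20 to 120 N. Pads are 22 mm wide; open, the fingers measure 114 mm over their backs; the gripper's body (76 mm by 85 mm) begins 54 mm behind the grasp point. The pads swing forward as they close: fully open they stand 13 mm farther back than shut.
Start: joints at [-1.335, 0.707, -0.028, 1.485, 0.022, 0.951, -0.075], TCP at [0.158, 0.553, 0.25] pointing down, gripper open.
Joint ranges: [-2.71, 2.71], [-0.32, 2.16], [-1.57, 1.52], [0, 2.45], [-1.46, 4.6], [0, 2.02], [-2.83, 2.83]. Speed limits (rad/s): [1.89, 1.89, 2.57, 2.57, 3.01, 3.01, 3.01].

INTERFACE

Orientations are given as a unit quaternion [x, y, z, w].
In Python, from plant import r gives the robot as it stands.
- The arm moves only by the tool send_rows, never from a script. Its argument "plan" is a list of rows, each a list of 3 entries, a list of its own where there are three numbers: the turn, a rotation vector about the tool's x, y, z in units of 90 degrees (1.0 is 90 degrees), then the shift along the tool's x, y, z in units of 80 mm (1.0 is 80 mm), then the opening, from 0 (shut) to 1 (fully open). A call has 1 to 12 rows; each row is the pose to reach, as a shift and turn from the pose commanded when the call began, along the tool's axes at that moment; what a row does not reach only later rows make up. A row lasts 1/8 s, in which the tool goes at most 62.5 mm and 10.7 degrees, less where a joint would pass 70% of its speed; a pose out of reach is approached as far as the arm can. A call with a number of a shift or a turn outside -1 to 1 is refused whole. A call with a gripper value outside its range is refused whole. The fingers move at their own pace and stop on an object; the grip force is fixed at half the most. Time passes only in rows, so rows that repeat a pose let the fingers close. It gives the time, the measured TCP pose, the force and the opening at its end, in the units of the state.
- r.sense(): the state, without advancing time (a new reading comes with each control period).
- r.get_image(name): name is "side" or "top"; returns a dict with "pixels" (400x640x3 uint8, red, green, blue), "fx", "fy", "cx", "cy" (pixels), "rvec" (rotation vector, rad) and "tvec" (3), from world to camera coordinates, as OpenCV has them. Camera axes: x right, y down, z forward; pixel columns grow to the right and rows downward; lengths in m; the calibration is good to about 2 mm. A picture is of the moment at which its call begins. There is no depth.
- r.close_job(): hands the job in, once; it reports no verdict.
Trained networks look in a picture, given as the dict that the camera call returned (one of the last four; its "shot" number tells which), for a name from the list of things; names that differ only in an ending like _2 or _b are one class to them, and where a whole thing is asked for, a point or a joint stands for the part that bears it (a point fixed in the world has none). Each returns a list of dicts, best first, with "score" (0 to 1); they miss things now and then, are a little off and sometimes report something else, mostly with a low value. They report only what shows in the picture. A call takes as long as a camera call. They do not tell look-alikes from the thing itself.
- r.silhouettes(picture, query): "region" (400x640 bool, what is visible of it) and "box" ([centre column, centre row, width, height] in pixels, round what is visible of it).
- r.place_of(picture, query): "uv" ([column, row] in pixels: a listed point, or the origin of a listed thing).
The state is a dict: "time": time; "joint_pos": joint angles; "joint_vel": joint speeds; "joint_torque": joint torques, N m; "ee_pos": TCP position; "orientation": TCP orientation; "contact_force": force on the tool from outside, world axes, zero at the start; "moment": the same for the moment, N m; "opening": finger opening in m.
Only numpy, scipy, OpenCV 4.12 (cv2) and the standard library are available. Lean on these libraries where they do the work, as an engineer would, in place of code of your own. Each camera call takes 0.05 s, during which the arm holds its last target.

TASK

Vent the tray test fixture by pressing the spring plunger of its bleed valve right down to its stop, then swing the fixture's open lid down onto its sprung pads. Take the locking pin with the plain square upright grip from the pin rack (not the T-handled one), push it down through the lid's hole into the base until its collar sits on the lid, and finish while holding the lid pressed fully shut against its springs: do not let go at the end. Leave everything else where it is.

Things in the scene. Friction and masses are not known exactly. Their poses are not given: they have to be found in the camera images.
- jig: Aluminium tray test fixture, fixed to the table: base box 150 x 160 mm, top 50 mm above the table, with a front lug (60 mm wide, reaching 121 mm in front of the origin) carrying the pin hole. Origin: centre of the underside of the base box, on the table. Its x axis points from the front lug towards the hinge at the back, y to the left (seen from the lug), z up. The bleed valve stands beside it at x -30, y +125 mm.
- lid (a joint): Opening angle of the lid in rad: 0 shut and level (solid stop), 1.7 fully open. Hinge friction keeps it where it is left; 1 to 5 N at its front bar moves it. Two sprung rubber pads in the base's front wall catch it at about 0.055 rad, where it rests slightly ajar; it springs back there when let go. About 7 to 8 N down at the tab holds it at 0, more is harmless.
- lid_bar (a point): The place to push on the lid: middle of its front bar's upper (outer) face, 140 mm from the hinge axis; z is that face's outward normal, x points towards the hinge. The lid is a 12 mm thick aluminium frame with a clear pane, 160 mm wide; the hinge axis lies in the plane of its underside. It reaches 157 mm from the axis (the bar: 122 to 157), then a 60 mm wide tab to 203 mm.
- lid_hinge (a point): Middle of the lid's hinge axis: 82 mm behind the fixture's origin, 52 mm above the table.
- lid_hole (a point): Centre of the upper mouth of the hole through the lid's tab, 180 mm from the hinge axis; it moves with the lid, and its z axis is the outward normal of the lid's upper face. Hole 17 mm in diameter, 12 mm deep (through). With the lid shut it is 64 mm above the table.
- base_hole (a point): Centre of the upper mouth of the pin hole in the base's front lug, 98 mm in front of the fixture's origin, 50 mm above the table; 16 mm in diameter, goes through to the table, vertical. The shut lid's hole lies straight above it.
- bleed (a joint): Travel of the bleed valve's plunger in m: 0 is up, 0.012 is fully down at its stop. Pressed straight down from above; 1.8 N starts it, 6 N takes it to the stop. It springs back when let go.
- bleed_top (a point): Centre of the top of the bleed plunger's black mushroom head (34 mm in diameter), 81 mm above the table when up.
- pin: The locking pin, loose, about 110 g, upright in one of the rack's two holes: steel shank 12 mm thick, 50 mm long, tapered nose; steel collar 32 mm across, 6 mm thick; above it a black grip 22 x 22 mm square, its sides facing along x and y. Origin: on its axis at the collar's underside (70 mm above the table in the rack), z up; the grip spans z +6 to +48 mm, the tip is at z -50 mm.
- pin_tip (a point): The lower end of the locking pin's shank, on its axis.
- tpin: Another pin in the rack's other hole, with a T handle (a black 60 mm crossbar, its top 46 mm above its collar's underside); leave it there. Origin: on its axis at the underside of its collar.
- rack: Steel pin rack, fixed: a 60 x 170 mm top plate on two legs, top 70 mm above the table, with two holes 50 mm either side of the centre along its y axis. Origin: centre of its foot, on the table.
- gauge: Steel disc 40 mm in diameter, 22 mm tall, loose, in front of the rack; leave it. Origin: centre of its underside.
- tape: Loose roll of blue tape, 90 mm in diameter, 48 mm tall, at the back of the table; leave it. Origin: centre of its underside.
- spray: Loose white bottle, 56 mm in diameter, 170 mm tall, at the back right; leave it. Origin: centre of its underside.
- driver: Loose screwdriver lying behind the fixture; leave it.
- spanner: Loose open-ended spanner lying left of the fixture; leave it.
- blowgun: Loose orange air blow gun lying right of the rack; leave it.
- sample: Loose small stack of three clear trays, 130 x 100 mm, 51 mm tall, behind the fixture on the left; leave it. Origin: centre of its underside.
Not all that is in view belongs to the job. Leave any blue or green look-alike of the pin alone.

How it is judged:
By the outcome, as a careful person would: the job done as asked, in the order asked, and still so for the second after the job is handed in, while the arm keeps its last pose, push and grip.
It also fails if it takes over 64 s, if anything falls off the work surface, if the arm or the gripper's body presses on something with over 40 N, if the wrist force passes 120 N, or if a joint passes its speed limit or range.

## Working session

There is one attempt and no reset: what is moved stays moved. The work goes in short steps, Python scripts to look and compute and a tool call to move; the robot and the scene stay as the last step left them, time stands still between calls to the robot, and variables do not carry over. Pictures are saved under pics/ and viewed, and the job is handed in when it is done.

Besides the shell and the picture viewer there is one more tool, called after "Call:" in YAML: its name, and indented under it one key for each argument. send_rows: Moves the arm, as the interface text tells. Shifts and turns lie within -1 to 1; 1 stands for 80 mm of shift or 90 degrees of turn. Its arguments: {"type":"object","properties":{"plan":{"type":"array","items":{"type":"array"}}},"required":["plan"]}

```bash
ls; mkdir -p pics; python3 - <<'E'
from plant import r
import cv2
s=r.sense(); print({k:s[k] for k in('time','ee_pos','orientation','opening','contact_force')})
for n in('side','top'):
    im=r.get_image(n); cv2.imwrite(f'pics/{n}0.png',im['pixels'][:,:,::-1]); print(n,im['fx'],im['fy'],im['cx'],im['cy'],im['rvec'],im['tvec'],im['shot'])
    for q in ['jig','lid_bar','lid_hinge','lid_hole','base_hole','bleed_top','pin','tpin','rack','gauge','pin_tip']:
        print(q,[(round(d['score'],2),[round(float(v),1) for v in d['uv']]) for d in r.place_of(im,q)[:3]])
E
```

```text
pics
{'time': 0.0, 'ee_pos': array([0.15760866, 0.55274595, 0.24986879]), 'orientation': array([ 1.38437432e-01,  9.90371053e-01, -5.03586531e-04, -4.67228811e-05]), 'opening': 0.08487982970127925, 'contact_force': array([ 0.22322328, -0.77087986, -0.01051785])}
side 368.61591036805 368.61591036805 315.8881457345525 194.59226421641338 [ 2.26028881 -0.91306911  0.34174188] [-0.42720291  0.36753361  0.79116238] 1
jig [(0.63, [273.8, 193.0])]
lid_bar [(0.93, [272.7, 148.1])]
lid_hinge [(0.83, [289.6, 168.0])]
lid_hole [(0.86, [265.6, 137.1])]
base_hole [(0.71, [248.9, 199.3])]
bleed_top []
pin [(0.79, [382.8, 283.6]), (0.72, [358.8, 326.6]), (0.68, [402.5, 334.2])]
tpin [(0.7, [358.6, 249.8])]
rack [(0.94, [369.7, 279.7])]
gauge [(0.54, [334.8, 293.9]), (0.44, [472.3, 330.2])]
pin_tip [(0.86, [420.9, 315.5]), (0.73, [354.7, 332.9]), (0.73, [397.6, 341.2])]
top 385.5713036848038 385.5713036848038 321.9915268215546 205.55805326417413 [ 2.16511851 -2.19632329  0.06977068] [0.0117209  0.59916941 1.20134424] 2
jig [(0.78, [277.8, 219.3])]
lid_bar [(0.96, [270.1, 209.8])]
lid_hinge [(0.67, [186.5, 257.4])]
lid_hole [(0.73, [268.8, 216.2]), (0.18, [210.9, 187.7])]
base_hole [(0.69, [273.7, 248.8])]
bleed_top [(0.74, [267.9, 216.7]), (0.61, [232.7, 227.8]), (0.48, [399.6, 221.3])]
pin [(0.54, [420.1, 229.4]), (0.49, [425.8, 263.8]), (0.44, [452.5, 241.5])]
tpin [(0.51, [388.5, 217.0])]
rack [(0.95, [404.2, 224.3]), (0.23, [408.0, 167.0])]
gauge [(0.69, [388.7, 250.5])]
pin_tip [(0.69, [441.5, 216.9]), (0.58, [438.3, 190.9]), (0.44, [445.9, 241.3])]
```

View pics/side0.png

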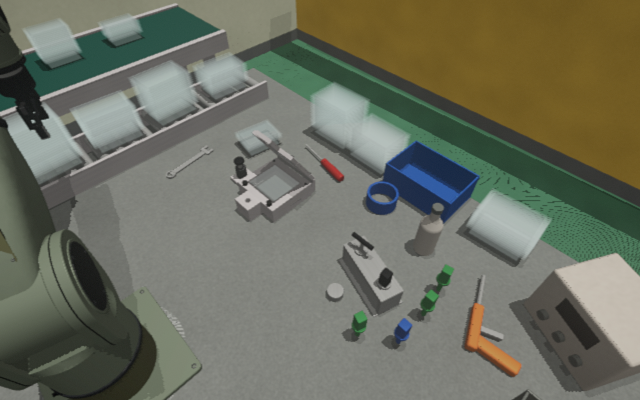

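View pics/top0.png

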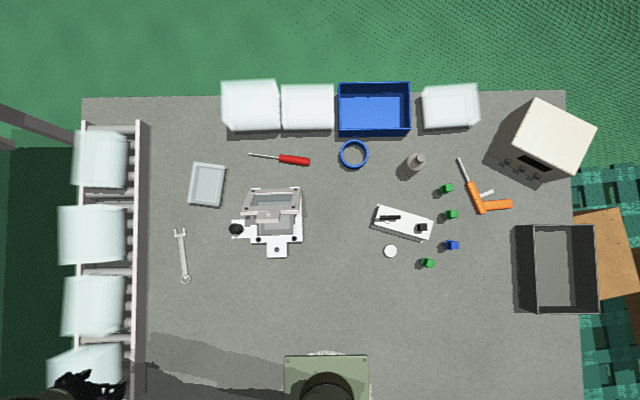

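In side the rack's black square-grip pin is near (386,277), and the T-pin near (361,242). The green and blue look-alikes stand loose on the table at (360,322), (403,330), (430,300) and (445,273). The bleed head is at side (240,163), top (236,229). The lid is open and leans back. I'll confirm with crops and then measure.

```bash
cat > h.py <<'E'
from plant import r
import cv2, numpy as np
from scipy.spatial.transform import Rotation as R
def K(im): return np.array([[im['fx'],0,im['cx']],[0,im['fy'],im['cy']],[0,0,1.]])
def proj(im,P): return cv2.projectPoints(np.asarray(P,float).reshape(-1,1,3),np.array(im['rvec']),np.array(im['tvec']),K(im),None)[0].reshape(-1,2)
def onz(im,uv,z):
    Rm=cv2.Rodrigues(np.array(im['rvec']))[0]; c=-Rm.T@np.array(im['tvec'])
    d=Rm.T@np.linalg.inv(K(im))@np.array([uv[0],uv[1],1.]); return c+d*(z-c[2])/d[2]
def tri(a,ua,b,ub):
    P=[K(i)@np.c_[cv2.Rodrigues(np.array(i['rvec']))[0],np.array(i['tvec'])] for i in(a,b)]
    X=cv2.triangulatePoints(P[0],P[1],np.array(ua,float).reshape(2,1),np.array(ub,float).reshape(2,1))[:,0]; return X[:3]/X[3]
def crop(im,u,v,w,h,s,name):
    c=im['pixels'][max(0,v-h):v+h,max(0,u-w):u+w,::-1]; c=cv2.resize(c,None,fx=s,fy=s,interpolation=cv2.INTER_CUBIC); cv2.imwrite('pics/'+name,c); return c
E
python3 - <<'E'
from h import *
a=r.get_image('side'); b=r.get_image('top')
import pickle; pickle.dump((a,b),open('im0.pkl','wb'))
A=cv2.resize(a['pixels'][130:230,220:320,::-1],None,fx=4,fy=4,interpolation=cv2.INTER_CUBIC)
B=cv2.resize(b['pixels'][170:270,215:315,::-1],None,fx=4,fy=4,interpolation=cv2.INTER_CUBIC)
cv2.imwrite('pics/jig.png',np.hstack([A,B]))
A=cv2.resize(a['pixels'][225:325,320:420,::-1],None,fx=4,fy=4,interpolation=cv2.INTER_CUBIC)
B=cv2.resize(b['pixels'][175:275,360:460,::-1],None,fx=4,fy=4,interpolation=cv2.INTER_CUBIC)
cv2.imwrite('pics/rack.png',np.hstack([A,B]))
for q in ['bleed','bleed_top','pin','tpin','rack','lid_hinge','lid_hole','base_hole','lid']:
  for im in (a,b):
    print(q,[(round(d['score'],2),[round(float(v),1) for v in d['box']]) for d in r.silhouettes(im,q)[:5]])
E
```

```text
bleed [(0.65, [237.3, 160.0, 9.7, 13.4]), (0.48, [271.3, 174.6, 83.6, 89.2])]
bleed [(0.39, [233.9, 229.6, 11.9, 12.9])]
bleed_top []
bleed_top [(0.58, [233.4, 228.7, 8.9, 13.0])]
pin [(0.79, [382.3, 280.0, 14.6, 19.8]), (0.78, [428.4, 304.4, 18.4, 26.8]), (0.73, [402.9, 331.1, 15.3, 21.1]), (0.69, [190.1, 161.8, 48.9, 34.9]), (0.62, [357.4, 325.9, 13.2, 23.2])]
pin [(0.6, [426.8, 261.4, 16.1, 10.5]), (0.54, [446.1, 190.6, 15.2, 11.3]), (0.49, [453.8, 213.3, 10.6, 11.7])]
tpin [(0.75, [362.2, 243.9, 18.4, 23.5]), (0.31, [238.9, 160.8, 8.5, 14.7])]
tpin []
rack [(0.81, [368.7, 277.9, 63.8, 78.9])]
rack [(0.8, [403.8, 226.1, 61.6, 37.9])]
lid_hinge [(0.77, [271.0, 175.0, 87.7, 89.0])]
lid_hinge [(0.78, [264.2, 218.9, 73.0, 67.7])]
lid_hole [(0.64, [281.2, 155.2, 62.4, 51.0])]
lid_hole [(0.87, [270.4, 205.4, 61.0, 33.9]), (0.46, [181.6, 255.2, 20.9, 50.6])]
base_hole [(0.66, [273.2, 174.8, 81.7, 90.4]), (0.49, [333.5, 292.5, 18.2, 19.0])]
base_hole [(0.8, [262.6, 221.2, 74.7, 68.5])]
lid [(0.9, [282.1, 155.4, 60.7, 47.4])]
lid [(0.93, [270.2, 205.4, 61.9, 31.4])]
```

View pics/jig.png

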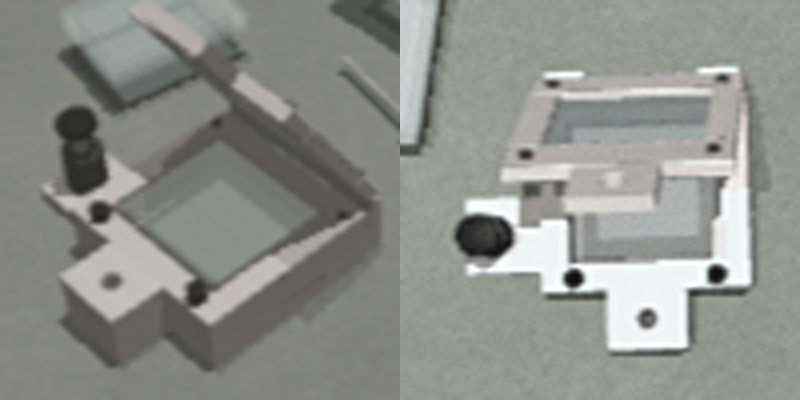

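View pics/rack.png

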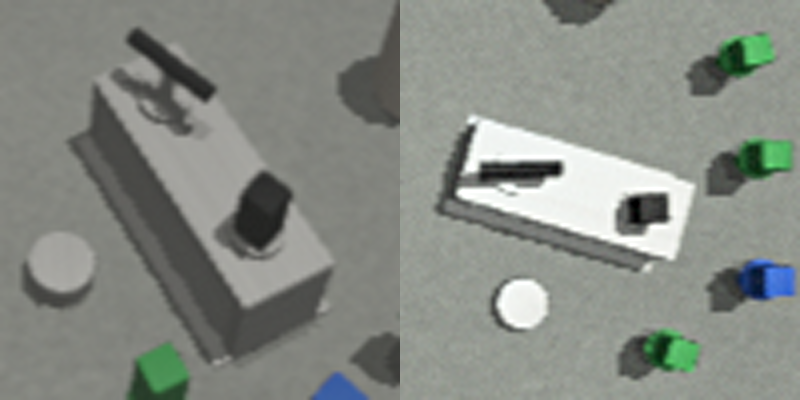

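```bash
cat > fit.py <<'E'
from h import *
import pickle
from scipy.optimize import least_squares
a,b=pickle.load(open('im0.pkl','rb'))
S=lambda x,y:(x/4+220-.375,y/4+130-.375)
T=lambda x,y:((x-400)/4+215-.375,y/4+170-.375)
obs=[(b,T(648,319),(-98,0,50)),(b,T(608,351),(-121,30,50)),(b,T(688,350),(-121,-30,50)),(b,T(749,290),(-75,-80,50)),(b,T(544,293),(-75,80,50)),(b,T(484,234),(-30,125,81)),
(a,S(112,282),(-98,0,50)),(a,S(60,275),(-121,30,50)),(a,S(115,320),(-121,-30,50)),(a,S(212,325),(-75,-80,50)),(a,S(378,205),(75,-80,50)),(a,S(76,118),(-30,125,81)),
(b,(273.7,248.8),(-98,0,50)),(a,(248.9,199.3),(-98,0,50))]
def W(p,P):
    c,s=np.cos(p[2]),np.sin(p[2]); P=np.array(P)/1000.; return np.array([p[0]+c*P[0]-s*P[1],p[1]+s*P[0]+c*P[1],P[2]])
def res(p): return np.concatenate([proj(i,W(p,P))[0]-np.array(u) for i,u,P in obs])
s=least_squares(res,[.5,.1,0],loss='soft_l1'); p=s.x
print('jig',p, np.degrees(p[2])); print(res(p).reshape(-1,2).round(1).tolist())
lo=[(b,(270.1,209.8),140),(b,(268.8,216.2),180),(a,(272.7,148.1),140),(a,(265.6,137.1),180),(b,T(612,180),180)]
def lidp(p,th,d,h=12,y=0):
    return W(p,(82-d*np.cos(th)+h*np.sin(th),y,52+d*np.sin(th)+h*np.cos(th)))
s2=least_squares(lambda q:np.concatenate([proj(i,lidp(p,q[0],d))[0]-np.array(u) for i,u,d in lo]),[1.4])
print('lid',s2.x, s2.fun.round(1)); th=s2.x[0]
for n,P in dict(base_hole=W(p,(-98,0,50)),hinge=W(p,(82,0,52)),bleed=W(p,(-30,125,81)),bar=lidp(p,th,140),lidhole=lidp(p,th,180)).items(): print(n,P.round(4))
np.save('jig.npy',np.r_[p,th])
# rack
S=lambda x,y:(x/4+320-.375,y/4+225-.375)
T=lambda x,y:((x-400)/4+360-.375,y/4+175-.375)
ro=[(b,T(472,117),(30,85,70)),(b,T(693,184),(30,-85,70)),(b,T(677,258),(-30,-85,70)),(b,T(457,194),(-30,85,70)),
(a,S(95,82),(-30,85,70)),(a,S(250,305),(-30,-85,70)),(a,S(331,262),(30,-85,70))]
rr=lambda p:np.concatenate([proj(i,W(p,P))[0]-np.array(u) for i,u,P in ro])
s=least_squares(rr,[.55,-.3,0],loss='soft_l1'); q=s.x; print('rack',q,np.degrees(q[2]),rr(q).reshape(-1,2).round(1).tolist())
print('pin hole',W(q,(0,-50,70)),'tpin',W(q,(0,50,70)))
# pin grip top: centre at z=.118
print('pin top from top img',onz(b,T(657,204),.118),'side',onz(a,S(269,186),.118))
np.save('rack.npy',q)
E
python3 fit.py
```

```text
jig [0.563798   0.14683158 0.01995249] 1.1431934133956725
[[-0.2, -0.5], [0.3, -0.7], [-0.2, -1.1], [0.3, -1.7], [-0.3, -0.7], [-2.5, -0.2], [0.1, -0.0], [0.1, 0.5], [-0.5, 0.7], [-0.2, 0.2], [-2.7, 2.1], [-0.1, 0.0], [2.8, 0.0], [-1.1, 0.8]]
lid [1.00604787] [-0.5 -0.9 -0.8 -0.2  2.1 -1.5  1.8  3.4  0.4  1.4]
base_hole [0.4658 0.1449 0.05  ]
hinge [0.6458 0.1485 0.052 ]
bleed [0.5313 0.2712 0.081 ]
bar [0.581  0.1472 0.1767]
lidhole [0.5596 0.1467 0.2105]
rack [ 0.54329179 -0.24308709 -0.29542081] -16.926365858608033 [[1.3, 0.5], [0.2, -0.7], [-1.0, -0.1], [-0.2, 0.2], [-0.3, -0.9], [-0.7, 0.6], [1.5, -0.0]]
pin hole [ 0.52873467 -0.29092108  0.07      ] tpin [ 0.55784891 -0.1952531   0.07      ]
pin top from top img [ 0.5295708  -0.29259421  0.118     ] side [ 0.53113565 -0.28927108  0.118     ]
```

```bash
python3 - <<'E'
from h import *
import pickle
a,b=pickle.load(open('im0.pkl','rb'))
A=cv2.resize(a['pixels'][255:305,360:410,::-1],None,fx=8,fy=8,interpolation=cv2.INTER_CUBIC)
B=cv2.resize(b['pixels'][205:255,397:447,::-1],None,fx=8,fy=8,interpolation=cv2.INTER_CUBIC)
cv2.imwrite('pics/pin.png',np.hstack([A,B]))
E
```

```text
(no output)
```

View pics/pin.png

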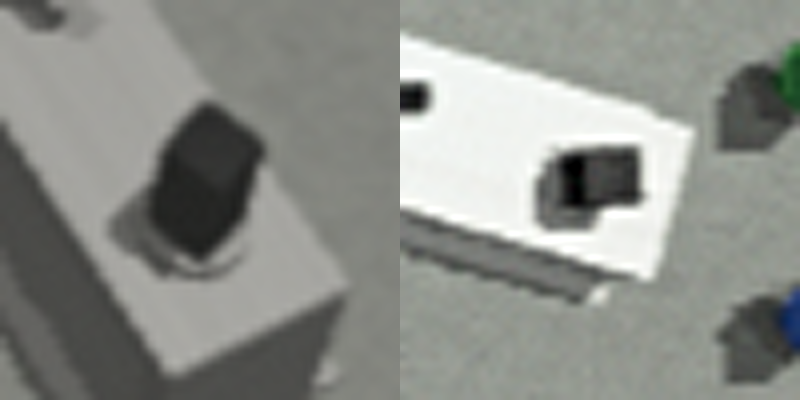

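Target confirmed: black square grip at side (386,275), top (423,227) in the rack. It is the only non-T pin in the rack; the green and blue ones stand loose on the table. Next I refine the pin and lid fits and overlay them.

```bash
cat > fit2.py <<'E'
from h import *
import pickle
from scipy.optimize import minimize
exec(open('fit.py').read().split("# rack")[0].split("obs=[")[0])
p=np.load('jig.npy')[:3]
def W(p,P):
    c,s=np.cos(p[2]),np.sin(p[2]); P=np.array(P)/1000.; return np.array([p[0]+c*P[0]-s*P[1],p[1]+s*P[0]+c*P[1],P[2]])
# pin: dark mask fit
M=[]
for im,(u0,u1,v0,v1) in((a,(370,400,262,295)),(b,(413,432,218,236))):
    g=im['pixels'].max(2).astype(float); m=np.zeros((400,640)); sub=g[v0:v1,u0:u1]; m[v0:v1,u0:u1]=sub<85; M.append((im,m)); print(m.sum())
def hull(im,q,s=8):
    P=[W(q,(x,y,z)) for x in(-11,11) for y in(-11,11) for z in(76,118)]
    return cv2.convexHull(proj(im,P).astype(np.float32))
def soft(im,q):
    H=hull(im,q)[:,0]; c=np.zeros((400*4,640*4),np.uint8); cv2.fillPoly(c,[np.round((H+.5)*4*16-.5*16).astype(np.int32)],255,shift=4)
    return cv2.resize(c,(640,400),interpolation=cv2.INTER_AREA)/255.
def cost(q): return sum(((soft(im,q)-m)**2).sum() for im,m in M)
best=None
for yaw in np.radians([-30,-15,0,15,30,45]):
    s=minimize(cost,[.529,-.291,yaw],method='Nelder-Mead',options=dict(initial_simplex=[[.529,-.291,yaw],[.533,-.291,yaw],[.529,-.287,yaw],[.529,-.291,yaw+.15]],maxiter=150))
    print(np.degrees(s.x[2]).round(1),s.x.round(4),round(s.fun,1))
E
python3 fit2.py
cat > ov.py <<'E'
from h import *
import pickle,sys
from scipy.optimize import least_squares
def W(p,P):
    c,s=np.cos(p[2]),np.sin(p[2]); P=np.array(P)/1000.; return np.array([p[0]+c*P[0]-s*P[1],p[1]+s*P[0]+c*P[1],P[2]])
def lidp(p,th,d,h=12,y=0):
    return W(p,(82-d*np.cos(th)+h*np.sin(th),y,52+d*np.sin(th)+h*np.cos(th)))
def overlay(im,p,th,u0,v0,n,s):
    c=cv2.resize(im['pixels'][v0:v0+n,u0:u0+n,::-1],None,fx=s,fy=s,interpolation=cv2.INTER_CUBIC)
    def pl(P,col):
        uv=(proj(im,P)-[u0,v0]+.5)*s; cv2.polylines(c,[np.round(uv*16).astype(int)],True,col,1,cv2.LINE_AA,4)
    pl([W(p,(x,y,50)) for x,y in((-75,30),(-121,30),(-121,-30),(-75,-30),(-75,-80),(75,-80),(75,80),(-75,80))],(0,0,255))
    an=np.linspace(0,6.28,20)
    pl([W(p,(-98+8*np.cos(t),8*np.sin(t),50)) for t in an],(0,0,255))
    pl([W(p,(-30+17*np.cos(t),125+17*np.sin(t),81)) for t in an],(255,0,255))
    pl([lidp(p,th,d,12,y) for d,y in((0,80),(157,80),(157,30),(203,30),(203,-30),(157,-30),(157,-80),(0,-80))],(0,200,0))
    pl([lidp(p,th,180+8.5*np.cos(t),12,8.5*np.sin(t)) for t in an],(0,200,0))
    return c
if __name__=='__main__':
    a,b=pickle.load(open('im0.pkl','rb')); P=np.load('jig.npy')
    cv2.imwrite('pics/ov%s.png'%sys.argv[1],np.hstack([overlay(a,P[:3],P[3],220,125,100,4),overlay(b,P[:3],P[3],215,170,100,4)]))
E
python3 ov.py 1
```

```text
228.0
66.0
13.6 [ 0.527  -0.2904  0.2371] 69.5
1.6 [ 0.5256 -0.2912  0.0275] 75.1
13.2 [ 0.5266 -0.2908  0.2309] 68.7
13.1 [ 0.5267 -0.2909  0.2294] 68.2
21.5 [ 0.5262 -0.2918  0.3755] 81.3
54.6 [ 0.5252 -0.2902  0.9527] 101.4
```

View pics/ov1.png

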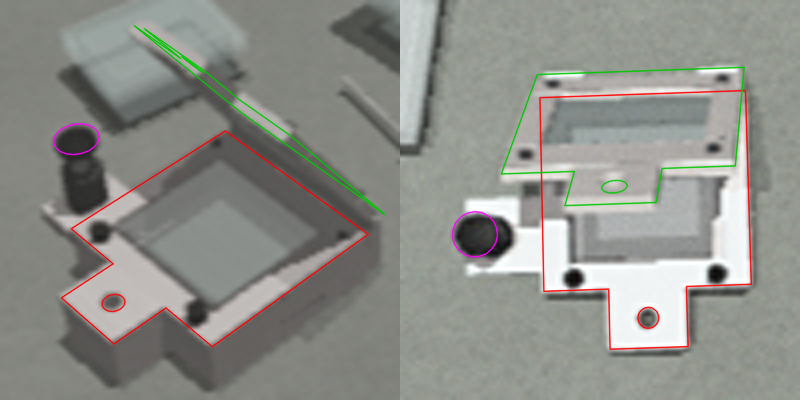

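```bash
cat >> h.py <<'E'
def delta(tp,yang=0.0,tilt=None):
    """target world pos, tool-y world angle deg (tool z down) -> turn/90deg, shift/80mm from measured pose"""
    s=r.sense(); R0=R.from_quat(s['orientation']); th=np.radians(yang)
    y=np.array([np.cos(th),np.sin(th),0]); z=np.array([0,0,-1.]); x=np.cross(y,z)
    Rt=R.from_matrix(np.c_[x,y,z]); rv=(R0.inv()*Rt).as_rotvec(degrees=True)/90
    sh=R0.inv().apply(np.array(tp)-s['ee_pos'])/.08
    print('t',round(s['time'],2),'pos',s['ee_pos'].round(4),'F',np.round(s['contact_force'],1),'open',round(s['opening'],4)); print('turn',rv.round(3),'shift',sh.round(3))
E
python3 -c "
from h import *
delta([.528,.277,.16],0)"
```

```text
t 2.2 pos [0.1577 0.5529 0.2503] F [-0.   0.8 -0.7] open 0.0854
turn [-0.     0.     0.823] shift [-5.398 -2.047  1.128]
```

Call:
send_rows:
  plan:
    - [[0,0,0.12],[-0.5,-0.19,0],0]
    - [[0,0,0.24],[-1,-0.38,0],0]
    - [[0,0,0.36],[-1,-0.38,0],0]
    - [[0,0,0.48],[-1,-0.38,0],0]
    - [[0,0,0.6],[-1,-0.38,0],0]
    - [[0,0,0.72],[-1,-0.38,0],0]
    - [[0,0,0.823],[-1,-0.38,0],0]

```text
time: 3.08
ee_pos: [0.2262, 0.5018, 0.2503]
orientation: [0.709, 0.705, -0.0, -0.0]
contact_force: [-0.9, 0.3, -0.6]
opening: 0.0002
```

```bash
python3 -c "
from h import *
delta([.528,.277,.16],0)"
```

```text
t 3.08 pos [0.2262 0.5018 0.2503] F [-0.9  0.3 -0.6] open 0.0002
turn [-0.     0.    -0.003] shift [-2.79   3.788  1.128]
```

Call:
send_rows:
  plan:
    - [[0,0,0],[-0.35,0.475,0],0]
    - [[0,0,0],[-0.7,0.95,0],0]

```text
time: 3.32
ee_pos: [0.3029, 0.4452, 0.2502]
orientation: [0.707, 0.708, -0.0, 0.0]
contact_force: [0.6, -0.0, -0.5]
opening: -0.0001
```

Call:
send_rows:
  plan:
    - [[0,0,0],[-0.35,0.475,0],0]
    - [[0,0,0],[-0.7,0.95,0],0]

```text
time: 3.58
ee_pos: [0.3794, 0.3889, 0.2504]
orientation: [0.707, 0.707, 0.0, -0.0]
contact_force: [0.4, 0.7, 0.5]
opening: 0.0
```

Call:
send_rows:
  plan:
    - [[0,0,0],[-0.35,0.475,0],0]
    - [[0,0,0],[-0.7,0.95,0],0]

```text
time: 3.82
ee_pos: [0.4555, 0.3328, 0.2504]
orientation: [0.707, 0.707, 0.0, -0.0]
contact_force: [0.4, -0.2, -0.7]
opening: -0.0001
```

Call:
send_rows:
  plan:
    - [[0,0,0],[-0.35,0.475,0],0]
    - [[0,0,0],[-0.69,0.94,0],0]
    - [[0,0,0],[-0.69,0.94,0.5],0]
    - [[0,0,0],[-0.69,0.94,1.0],0]
    - [[0,0,0],[-0.69,0.94,1.0],0]

```text
time: 4.45
ee_pos: [0.5286, 0.2782, 0.1685]
orientation: [0.707, 0.707, -0.002, -0.001]
contact_force: [0.6, -0.2, 0.6]
opening: -0.0004
```

```bash
python3 - <<'E'
from h import *
delta([.528,.277,.10],0)
a=r.get_image('side');b=r.get_image('top')
A=cv2.resize(a['pixels'][90:240,180:330,::-1],None,fx=2.6,fy=2.6,interpolation=cv2.INTER_CUBIC)
B=cv2.resize(b['pixels'][150:300,180:330,::-1],None,fx=2.6,fy=2.6,interpolation=cv2.INTER_CUBIC)
cv2.imwrite('pics/p1.png',np.hstack([A,B]))
E
```

```text
t 4.45 pos [0.5286 0.2782 0.1685] F [ 0.6 -0.2  0.6] open -0.0004
turn [-0.002  0.001  0.   ] shift [-0.013 -0.005  0.857]
```

View pics/p1.png

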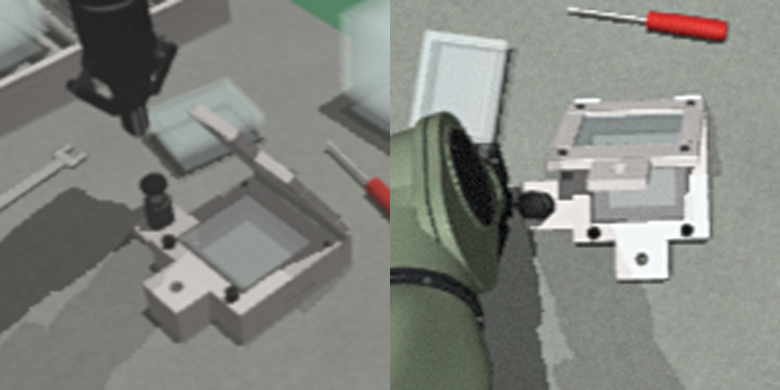

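```bash
python3 - <<'E'
from h import *
import pickle
a,b=pickle.load(open('im0.pkl','rb'))
for P in([.5286,.2782,.1495],[.5286,.2782,.081],[.5313,.2712,.081],[.5313,.2712,.069]): print(P,((proj(a,P)[0]-[180,90])*2.6).round(0),((proj(b,P)[0]-[180,150])*2.6).round(0))
print(tri(a,np.array([153,181])/2.6+[180,90],b,np.array([537,205])/2.6-[150,0]+[180,150]))
E
```

```text
[0.5286, 0.2782, 0.1495] [136. 132.] [117. 204.]
[0.5286, 0.2782, 0.081] [147. 178.] [132. 205.]
[0.5313, 0.2712, 0.081] [152. 180.] [138. 203.]
[0.5313, 0.2712, 0.069] [154. 187.] [141. 203.]
[0.52739805 0.25960397 0.08929633]
```

```bash
python3 - <<'E'
from h import *
import pickle
a,b=pickle.load(open('im0.pkl','rb'))
o=[]
for im,(u,v) in((a,(225,145)),(b,(220,212))):
    c=cv2.resize(im['pixels'][v:v+32,u:u+32,::-1],None,fx=12,fy=12,interpolation=cv2.INTER_CUBIC)
    c=np.clip(c.astype(float)*1.8,0,255).astype(np.uint8)
    for z,col in((.081,(255,0,255)),):
        P=[[.5313+.017*np.cos(t),.2712+.017*np.sin(t),z] for t in np.linspace(0,6.28,30)]
        cv2.polylines(c,[np.round((proj(im,P)-[u,v]+.5)*12).astype(int)],True,col,1)
    o.append(c)
cv2.imwrite('pics/bl.png',np.hstack(o))
E
```

```text
(no output)
```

View pics/bl.png

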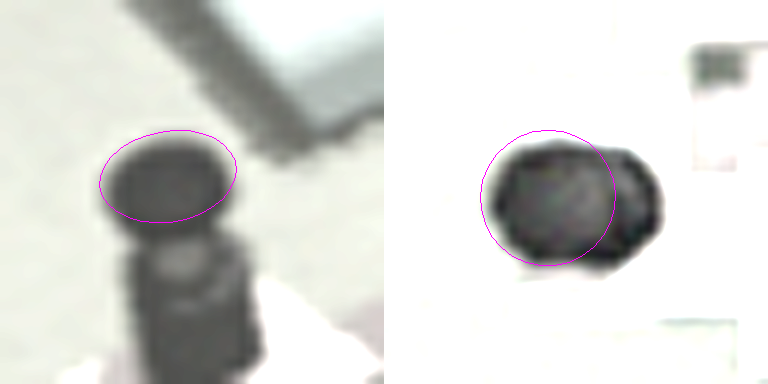

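Call:
send_rows:
  plan:
    - [[0,0,0],[-0.04,-0.045,0.4],0]
    - [[0,0,0],[-0.04,-0.045,0.75],0]
    - [[0,0,0],[-0.04,-0.045,0.85],0]
    - [[0,0,0],[-0.04,-0.045,0.92],0]
    - [[0,0,0],[-0.04,-0.045,0.92],0]

```text
time: 5.18
ee_pos: [0.5265, 0.2757, 0.0977]
orientation: [0.707, 0.707, 0.001, 0.0]
contact_force: [-0.2, -0.7, 2.3]
opening: -0.0001
```

Call:
send_rows:
  plan:
    - [[0,0,0],[0,0,0.06],0]
    - [[0,0,0],[0,0,0.12],0]
    - [[0,0,0],[0,0,0.12],0]

```text
time: 5.55
ee_pos: [0.5265, 0.2757, 0.0875]
orientation: [0.707, 0.707, 0.001, 0.0]
contact_force: [1.6, 1.0, 9.5]
opening: -0.0006
```

Call:
send_rows:
  plan:
    - [[0,0,0],[0,0,0.03],0]
    - [[0,0,0],[0,0,0.03],0]
    - [[0,0,0],[0,0,0.03],0]

```text
time: 5.92
ee_pos: [0.5268, 0.2757, 0.0867]
orientation: [0.707, 0.707, 0.001, 0.0]
contact_force: [-6.7, -1.2, 38.7]
opening: 0.0002
```

Call:
send_rows:
  plan:
    - [[0,0,0],[0,0,-0.5],0]
    - [[0,0,0],[0,0,-1],0]

```text
time: 6.18
ee_pos: [0.5257, 0.2752, 0.1654]
orientation: [0.707, 0.707, -0.001, -0.0]
contact_force: [-0.0, 0.0, -0.0]
opening: 0.0
```

Call:
send_rows:
  plan:
    - [[0,0,0],[0,0.3,-0.4],0]
    - [[0,0,0],[0,0.9,-0.5],0]
    - [[0,0,0],[0,0.95,-0.5],0]

```text
time: 6.55
ee_pos: [0.604, 0.2745, 0.2046]
orientation: [0.708, 0.707, 0.0, 0.001]
contact_force: [-0.6, -1.2, -1.0]
opening: -0.0002
```

```bash
python3 - <<'E'
from ov import *
p=np.load('jig.npy')[:3]
for th in (1.0,.9,.8,.6,.4,.2,.1,.05,0): print(th,(lidp(p,th,140)+[.0145*np.sin(th),0,.019]).round(4))
delta([.625,.147,.2],0)
im=r.get_image('side'); crop(im,270,160,100,75,4,'p2.png')
E
```

```text
1.0 [0.5925 0.1472 0.1953]
0.9 [0.5795 0.1469 0.1881]
0.8 [0.5673 0.1467 0.1798]
0.6 [0.5452 0.1463 0.16  ]
0.4 [0.5272 0.146  0.1366]
0.2 [0.5139 0.1458 0.1106]
0.1 [0.5092 0.1457 0.0969]
0.05 [0.5073 0.1457 0.09  ]
0 [0.5058 0.1457 0.083 ]
t 6.55 pos [0.604  0.2745 0.2046] F [-0.6 -1.2 -1. ] open -0.0002
turn [ 0.001  0.    -0.001] shift [-1.593  0.264  0.059]
```

View pics/p2.png

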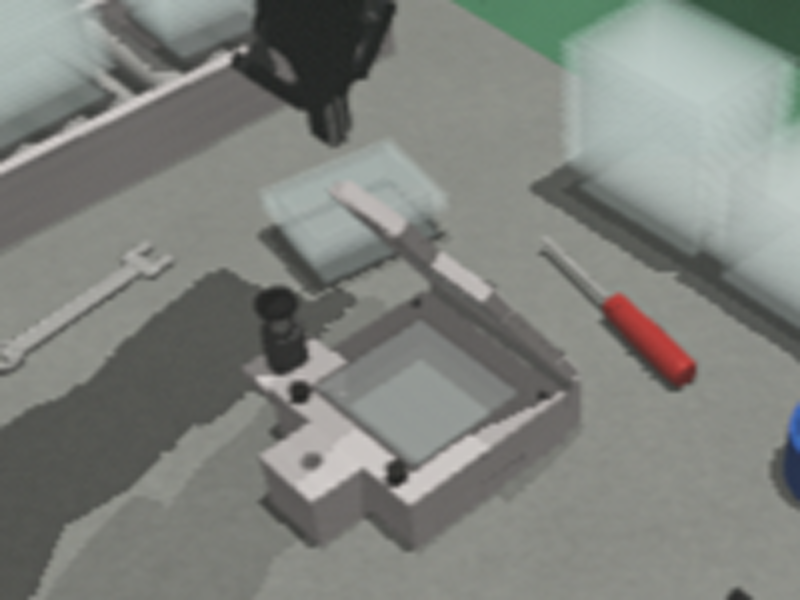

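Call:
send_rows:
  plan:
    - [[0,0,0],[-0.3,0.26,0.05],0]
    - [[0,0,0],[-0.9,0.26,0.05],0]

```text
time: 6.85
ee_pos: [0.6221, 0.2039, 0.1992]
orientation: [0.706, 0.708, -0.001, -0.001]
contact_force: [0.6, -0.6, -0.0]
opening: -0.0002
```

Call:
send_rows:
  plan:
    - [[0,0,0],[-0.35,0,0],0]
    - [[0,0,0],[-0.69,0,0],0]
    - [[0,0,0],[-0.69,0,0],0]

```text
time: 7.22
ee_pos: [0.6222, 0.1464, 0.2006]
orientation: [0.708, 0.706, -0.001, -0.0]
contact_force: [-0.3, -0.3, 0.5]
opening: 0.0001
```

```bash
python3 - <<'E'
from h import *
delta([.57,.147,.1798],0)
im=r.get_image('side'); crop(im,270,160,100,75,4,'p3.png')
E
```

```text
t 7.22 pos [0.6222 0.1464 0.2006] F [-0.3 -0.3  0.5] open 0.0001
turn [-0.001  0.001 -0.001] shift [ 0.006 -0.652  0.26 ]
```

View pics/p3.png

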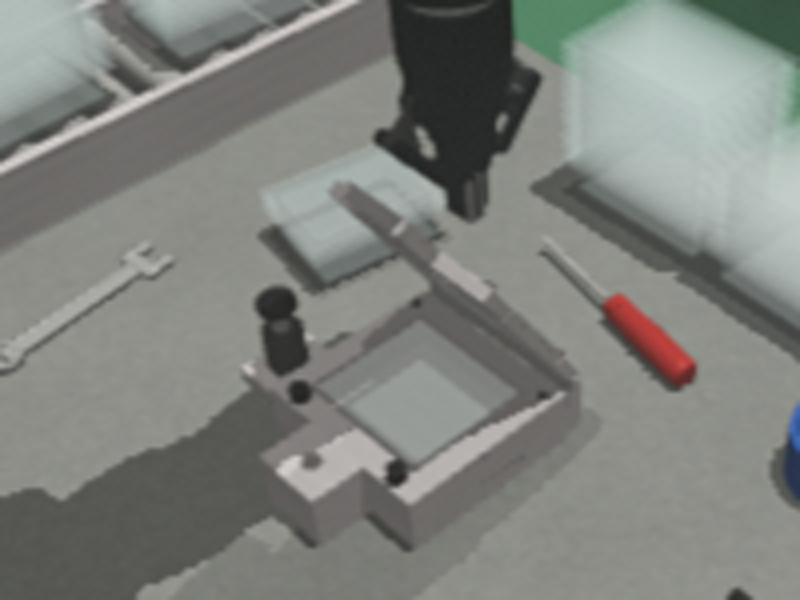

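Call:
send_rows:
  plan:
    - [[0,0,0],[0,-0.2,0.03],0]
    - [[0,0,0],[0,-0.37,0.07],0]
    - [[0,0,0],[0,-0.53,0.16],0]
    - [[0,0,0],[0,-0.69,0.26],0]
    - [[0,0,0],[0,-0.83,0.38],0]
    - [[0,0,0],[0,-0.96,0.51],0]

```text
time: 8.02
ee_pos: [0.5451, 0.1495, 0.1595]
orientation: [0.706, 0.708, 0.0, -0.0]
contact_force: [0.8, -0.1, -0.3]
opening: 0.0001
```

```bash
python3 - <<'E'
from h import *
for t in([.527,.146,.1366],[.514,.146,.1106],[.509,.146,.0969],[.507,.146,.090]): delta(t,0)
im=r.get_image('side'); crop(im,270,160,100,75,4,'p4.png')
E
```

```text
t 8.03 pos [0.5451 0.1495 0.1595] F [ 0.8 -0.1 -0.3] open 0.0001
turn [-0.    -0.     0.001] shift [-0.044 -0.226  0.286]
t 8.03 pos [0.5451 0.1495 0.1595] F [ 0.8 -0.1 -0.3] open 0.0001
turn [-0.    -0.     0.001] shift [-0.044 -0.388  0.611]
t 8.03 pos [0.5451 0.1495 0.1595] F [ 0.8 -0.1 -0.3] open 0.0001
turn [-0.    -0.     0.001] shift [-0.043 -0.451  0.783]
t 8.03 pos [0.5451 0.1495 0.1595] F [ 0.8 -0.1 -0.3] open 0.0001
turn [-0.    -0.     0.001] shift [-0.043 -0.476  0.869]
```

View pics/p4.png

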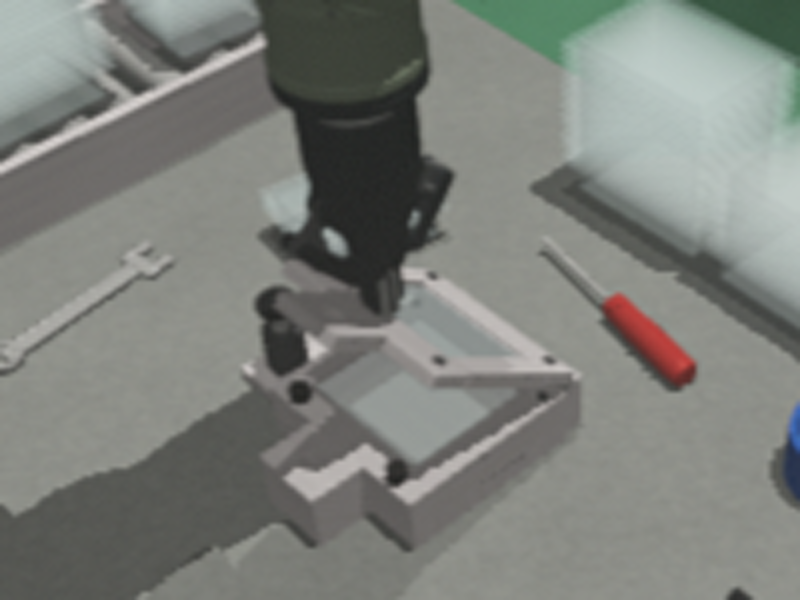

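The lid is now at about 0.6 rad and follows the fingertip, which is on the bar at crop (385,305). I'm continuing.

Call:
send_rows:
  plan:
    - [[0,0,0],[-0.04,-0.12,0.14],0]
    - [[0,0,0],[-0.04,-0.23,0.29],0]
    - [[0,0,0],[-0.04,-0.31,0.45],0]
    - [[0,0,0],[-0.04,-0.39,0.61],0]
    - [[0,0,0],[-0.04,-0.43,0.72],0]
    - [[0,0,0],[-0.04,-0.46,0.81],0]
    - [[0,0,0],[-0.04,-0.48,0.87],0]
    - [[0,0,0],[-0.04,-0.48,0.9],0]
    - [[0,0,0],[-0.04,-0.48,0.9],0]

```text
time: 9.2
ee_pos: [0.5076, 0.1452, 0.088]
orientation: [0.707, 0.707, 0.0, -0.0]
contact_force: [-1.3, 0.6, 1.8]
opening: -0.0
```

Call:
send_rows:
  plan:
    - [[0,0,0],[0,0,-0.5],0]
    - [[0,0,0],[0,0,-1],0.5]

```text
time: 9.45
ee_pos: [0.5075, 0.1448, 0.1689]
orientation: [0.707, 0.707, -0.0, -0.0]
contact_force: [0.3, -0.9, -0.9]
opening: 0.0168
```

Call:
send_rows:
  plan:
    - [[0,0,0],[-0.7,0,-0.3],0.5]
    - [[0,0,0],[-1,0,-0.4],0.5]

```text
time: 9.7
ee_pos: [0.5079, 0.0624, 0.2015]
orientation: [0.708, 0.706, 0.0, 0.001]
contact_force: [-0.4, -0.2, 0.4]
opening: 0.043
```

```bash
python3 - <<'E'
from h import *
delta([.528,-.291,.20],8)
im=r.get_image('side'); crop(im,270,160,100,75,4,'p5.png')
E
```

```text
t 9.7 pos [0.5079 0.0624 0.2015] F [-0.4 -0.2  0.4] open 0.043
turn [ 0.001  0.001 -0.09 ] shift [-4.417  0.26   0.023]
```

View pics/p5.png

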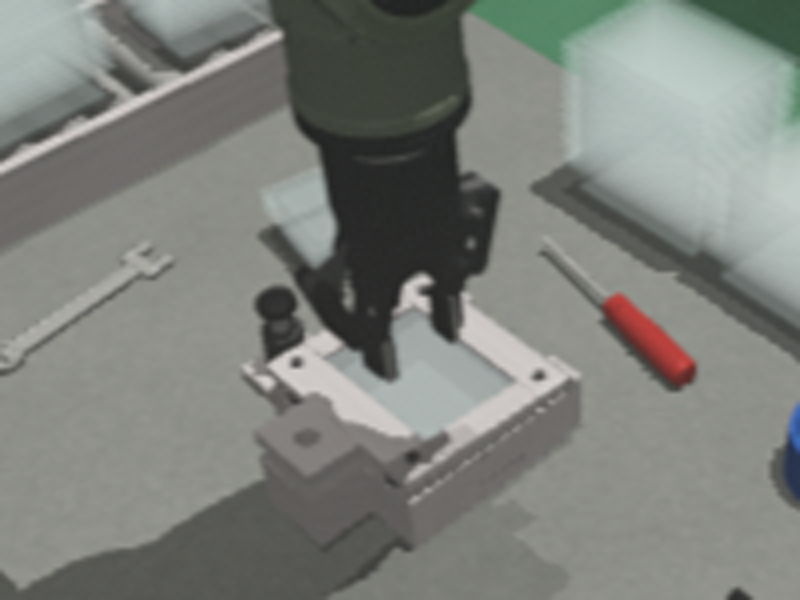

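The lid is down and resting slightly ajar on its pads, with the tab over the lug at crop (305,435). On to the pin.

Call:
send_rows:
  plan:
    - [[0,0,0],[-0.5,0.03,0],0.6]
    - [[0,0,0],[-1,0.06,0],0.6]

```text
time: 10.0
ee_pos: [0.5125, -0.0158, 0.2]
orientation: [0.707, 0.707, 0.0, 0.0]
contact_force: [0.6, 0.3, -0.1]
opening: 0.051
```

Call:
send_rows:
  plan:
    - [[0,0,0],[-0.5,0.03,0],0.6]
    - [[0,0,0],[-1,0.06,0],0.6]

```text
time: 10.25
ee_pos: [0.5173, -0.0961, 0.1999]
orientation: [0.707, 0.707, 0.0, 0.0]
contact_force: [0.7, -0.1, 0.4]
opening: 0.0516
```

Call:
send_rows:
  plan:
    - [[0,0,0],[-0.5,0.03,0],0.6]
    - [[0,0,0],[-1,0.06,0],0.6]

```text
time: 10.5
ee_pos: [0.5221, -0.1762, 0.1999]
orientation: [0.707, 0.707, -0.0, 0.0]
contact_force: [-0.2, 0.7, -0.7]
opening: 0.0513
```

Call:
send_rows:
  plan:
    - [[0,0,0],[-0.5,0.03,0],0.6]
    - [[0,0,-0.09],[-1,0.06,0],0.6]
    - [[0,0,-0.09],[-1,0.06,0],0.6]

```text
time: 10.88
ee_pos: [0.5261, -0.258, 0.1997]
orientation: [0.656, 0.755, -0.001, 0.0]
contact_force: [-0.5, 0.2, -0.4]
opening: 0.0512
```

```bash
python3 - <<'E'
from h import *
delta([.528,-.291,.10],8)
a=r.get_image('side'); b=r.get_image('top')
A=cv2.resize(a['pixels'][190:340,300:450,::-1],None,fx=2.6,fy=2.6,interpolation=cv2.INTER_CUBIC)
B=cv2.resize(b['pixels'][150:300,350:500,::-1],None,fx=2.6,fy=2.6,interpolation=cv2.INTER_CUBIC)
cv2.imwrite('pics/p6.png',np.hstack([A,B]))
E
```

```text
t 10.88 pos [ 0.5261 -0.258   0.1997] F [-0.5  0.2 -0.4] open 0.0512
turn [-0.     0.001  0.   ] shift [-0.41  -0.033  1.247]
```

View pics/p6.png

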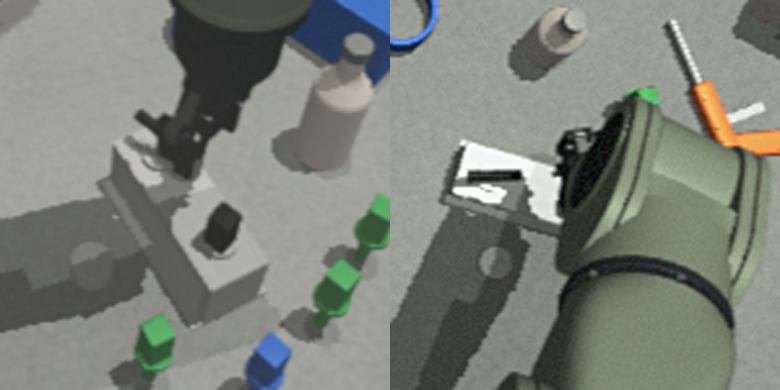

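Call:
send_rows:
  plan:
    - [[0,0,0],[-0.41,-0.03,0],0.6]
    - [[0,0,0],[-0.41,-0.03,0.3],0.6]
    - [[0,0,0],[-0.41,-0.03,0.8],0.6]
    - [[0,0,0],[-0.41,-0.03,0.8],0.6]

```text
time: 11.48
ee_pos: [0.5285, -0.2861, 0.1343]
orientation: [0.655, 0.756, -0.0, -0.002]
contact_force: [0.1, -0.1, -0.3]
opening: 0.0508
```

```bash
python3 - <<'E'
from h import *
delta([.528,-.291,.099],8)
a=r.get_image('side')
crop(a,385,275,50,40,8,'p7.png')
E
```

```text
t 11.47 pos [ 0.5285 -0.2861  0.1343] F [ 0.1 -0.1 -0.3] open 0.0508
turn [-0.002 -0.002  0.002] shift [-0.06  -0.013  0.441]
```

View pics/p7.png

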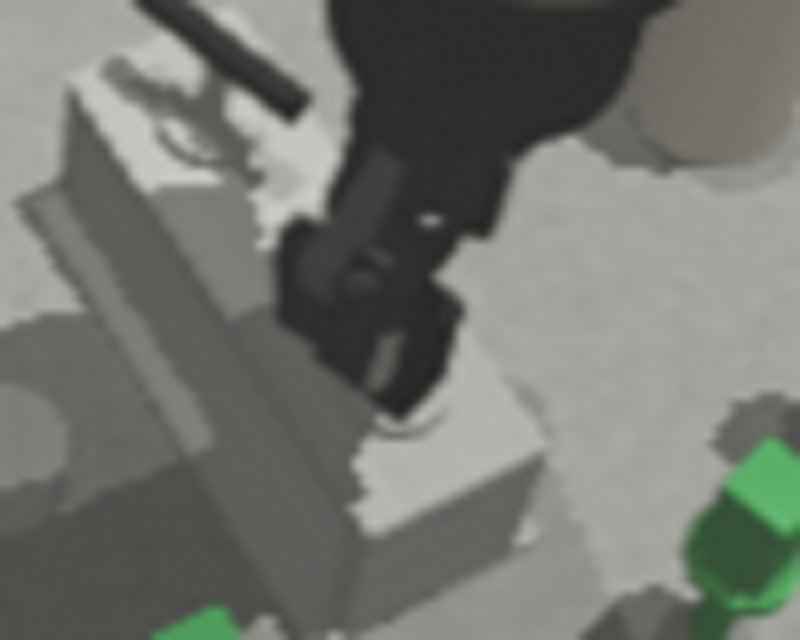

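Call:
send_rows:
  plan:
    - [[0,0,0],[-0.05,-0.01,0.2],0.6]
    - [[0,0,0],[-0.05,-0.01,0.43],0.6]
    - [[0,0,0],[-0.05,-0.01,0.43],0.6]

```text
time: 11.9
ee_pos: [0.5286, -0.2918, 0.1011]
orientation: [0.655, 0.755, -0.0, -0.0]
contact_force: [-0.0, 0.4, -0.0]
opening: 0.0509
```

Call:
send_rows:
  plan:
    - [[0,0,0],[0,0,0],0.3]
    - [[0,0,0],[0,0,0],0.2]
    - [[0,0,0],[0,0,0],0.1]
    - [[0,0,0],[0,0,0],0]
    - [[0,0,0],[0,0,0],0]

```text
time: 12.52
ee_pos: [0.5292, -0.2921, 0.1026]
orientation: [0.655, 0.755, 0.0, 0.001]
contact_force: [-1.5, -0.2, 7.0]
opening: 0.0214
```

Call:
send_rows:
  plan:
    - [[0,0,0],[0,0,-0.25],0]
    - [[0,0,0],[0,0,-0.6],0]
    - [[0,0,0],[0,0,-1],0]
    - [[0,0,0],[0,0,-1],0]

```text
time: 13.02
ee_pos: [0.5296, -0.2923, 0.1841]
orientation: [0.655, 0.755, 0.0, 0.002]
contact_force: [1.0, -0.7, -1.6]
opening: 0.0212
```

```bash
python3 - <<'E'
from h import *
delta([.4658,.1449,.20],8)
a=r.get_image('side')
crop(a,385,255,65,50,6,'p8.png')
E
```

```text
t 13.03 pos [ 0.5296 -0.2923  0.1841] F [ 1.  -0.7 -1.6] open 0.0212
turn [0.002 0.002 0.001] shift [ 5.523 -0.019 -0.213]
```

View pics/p8.png

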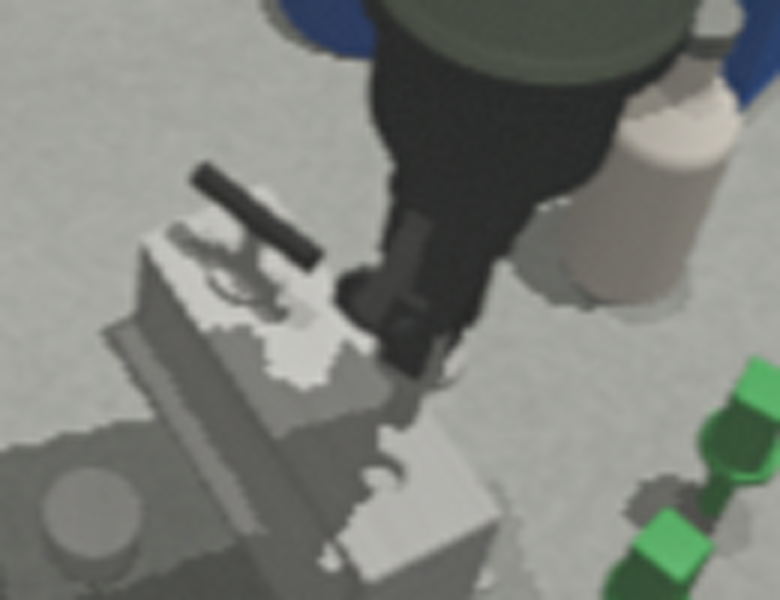

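Call:
send_rows:
  plan:
    - [[0,0,0],[0,-0.1,-0.4],0]
    - [[0,0,0],[0.5,-0.1,-0.5],0]
    - [[0,0,0],[1,-0.1,-0.5],0]

```text
time: 13.45
ee_pos: [0.5092, -0.2129, 0.2214]
orientation: [0.656, 0.755, 0.0, -0.0]
contact_force: [0.7, 0.5, -1.5]
opening: 0.021
```

Call:
send_rows:
  plan:
    - [[0,0,0],[0.5,0,0],0]
    - [[0,0,0],[1,0,0],0]

```text
time: 13.7
ee_pos: [0.4978, -0.1332, 0.221]
orientation: [0.655, 0.755, -0.0, -0.0]
contact_force: [1.8, 0.8, 0.3]
opening: 0.0213
```

Call:
send_rows:
  plan:
    - [[0,0,0],[0.5,0,0],0]
    - [[0,0,0],[1,0,0],0]

```text
time: 13.95
ee_pos: [0.4865, -0.0541, 0.221]
orientation: [0.655, 0.755, -0.0, -0.0]
contact_force: [0.9, 0.4, -1.3]
opening: 0.0212
```

Call:
send_rows:
  plan:
    - [[0,0,0],[0.5,0,0],0]
    - [[0,0,0],[1,0,0],0]

```text
time: 14.2
ee_pos: [0.4752, 0.025, 0.221]
orientation: [0.655, 0.755, -0.0, -0.0]
contact_force: [1.0, 0.5, -1.4]
opening: 0.0212
```

Call:
send_rows:
  plan:
    - [[0,0,0],[0.5,0.08,0],0]
    - [[0,0,0],[1,0.08,0],0]
    - [[0,0,0],[1,0.08,0.3],0]
    - [[0,0,0],[1,0.08,0.3],0]

```text
time: 14.7
ee_pos: [0.47, 0.1038, 0.1963]
orientation: [0.655, 0.755, -0.001, -0.001]
contact_force: [-0.4, -0.6, -0.9]
opening: 0.0213
```

```bash
python3 - <<'E'
from h import *
import pickle
delta([.4658,.1449,.20],8)
a=r.get_image('side'); b=r.get_image('top'); pickle.dump((a,b),open('im1.pkl','wb'))
c=crop(a,255,180,50,50,8,'p9.png')
B=cv2.resize(b['pixels'][200:275,230:330,::-1],None,fx=6,fy=6,interpolation=cv2.INTER_CUBIC);cv2.imwrite('pics/p9b.png',B)
for q in ['lid_hole','pin_tip','pin','base_hole','lid_bar']:
  for im in(a,b): print(q,[(round(d['score'],2),[round(float(v),1) for v in d['uv']]) for d in r.place_of(im,q)[:3]])
E
```

```text
t 14.7 pos [0.47   0.1038 0.1963] F [-0.4 -0.6 -0.9] open 0.0213
turn [-0.002  0.     0.001] shift [ 0.516  0.02  -0.047]
lid_hole [(0.67, [245.6, 191.8])]
lid_hole []
pin_tip [(0.73, [423.3, 312.7]), (0.72, [359.1, 249.2]), (0.66, [397.6, 344.0])]
pin_tip [(0.64, [440.8, 211.8]), (0.63, [438.6, 194.4]), (0.49, [445.0, 242.9])]
pin [(0.84, [401.4, 331.8]), (0.77, [441.7, 282.6]), (0.66, [427.3, 305.8])]
pin [(0.63, [450.6, 243.6]), (0.54, [426.4, 260.7]), (0.49, [449.3, 211.7])]
base_hole [(0.68, [247.5, 200.6])]
base_hole [(0.61, [409.3, 168.2])]
lid_bar [(0.82, [259.1, 191.9])]
lid_bar []
```

View pics/p9.png

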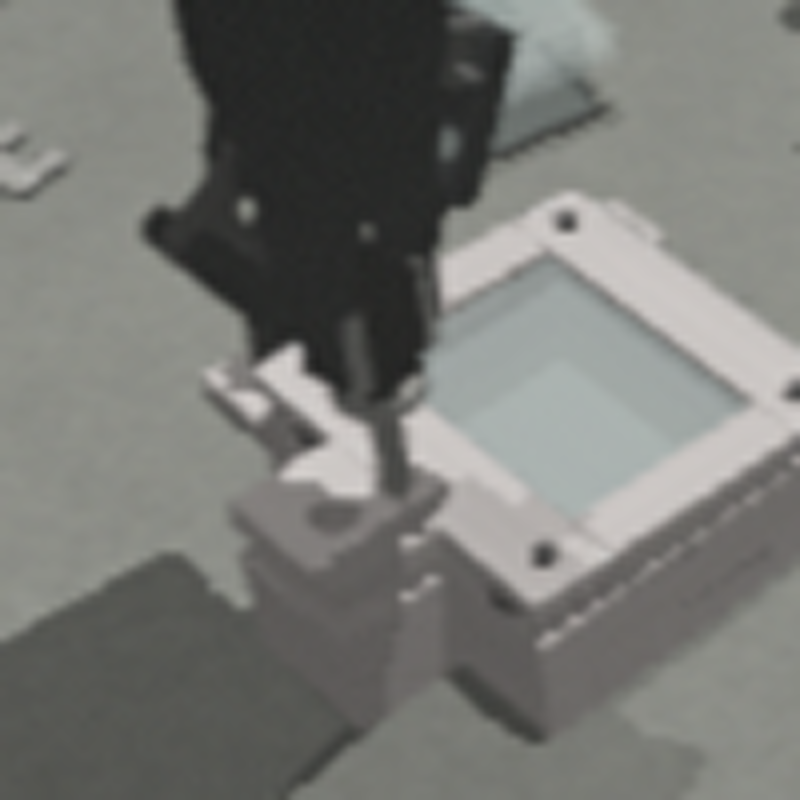

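View pics/p9b.png

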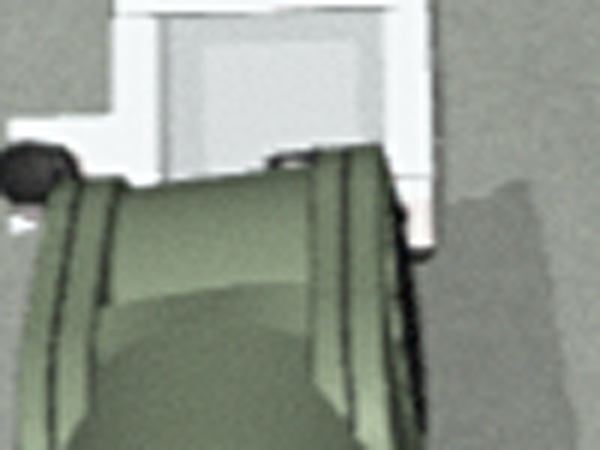

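```bash
python3 - <<'E'
from ov import *
a,b=pickle.load(open('im1.pkl','rb')); p=np.load('jig.npy')[:3]
f=lambda P:((proj(a,P)-[205,130]+.5)*8).round(0).tolist()
s=r.sense(); e=s['ee_pos']; Rm=R.from_quat(s['orientation']).as_matrix()
print('tip pred',f(e+Rm@[0,0,.0826]),'collar',f(e+Rm@[0,0,.0326]),'z',Rm[:,2])
print('lid hole pred .055',f(lidp(p,.055,180)), 'at',lidp(p,.055,180),f(lidp(p,.055,180,0)))
uv=np.array([337,515])/8-.5+[205,130]; print('obs hole onz',onz(a,uv,.074))
# dark-hole centroid in original images of base hole
a0,b0=pickle.load(open('im0.pkl','rb'))
for im,(u,v) in((a0,(248,200)),(b0,(277,249))):
    g=im['pixels'][v-5:v+7,u-5:u+7].mean(2); w=np.clip(np.percentile(g,60)-15-g,0,None); yy,xx=np.mgrid[v-5:v+7,u-5:u+7]; c=(xx*w).sum()/w.sum(),(yy*w).sum()/w.sum(); print(c,onz(im,c,.05), onz(im,c,.048)); 
    cv2.imwrite('pics/bh%d.png'%u,cv2.resize(im['pixels'][v-12:v+14,u-12:u+14,::-1],None,fx=14,fy=14,interpolation=cv2.INTER_CUBIC))
c=overlay(a,p,.055,205,130,100,8); cv2.imwrite('pics/ov2.png',c)
E
```

```text
tip pred [[405.0, 494.0]] collar [[385.0, 388.0]] z [ 9.71349729e-05 -1.41620797e-05 -9.99999995e-01]
lid hole pred .055 [[338.0, 518.0]] at [0.46674917 0.14489495 0.07387686] [[342.0, 542.0]]
obs hole onz [0.46722238 0.146227   0.074     ]
(np.float64(247.60164905952078), np.float64(200.1481576913167)) [0.46539047 0.14503081 0.05      ] [0.46623718 0.14664255 0.048     ]
(np.float64(276.3034852546917), np.float64(249.1550938337802)) [0.46483301 0.1453472  0.05      ] [0.46475531 0.14560153 0.048     ]
```

View pics/ov2.png

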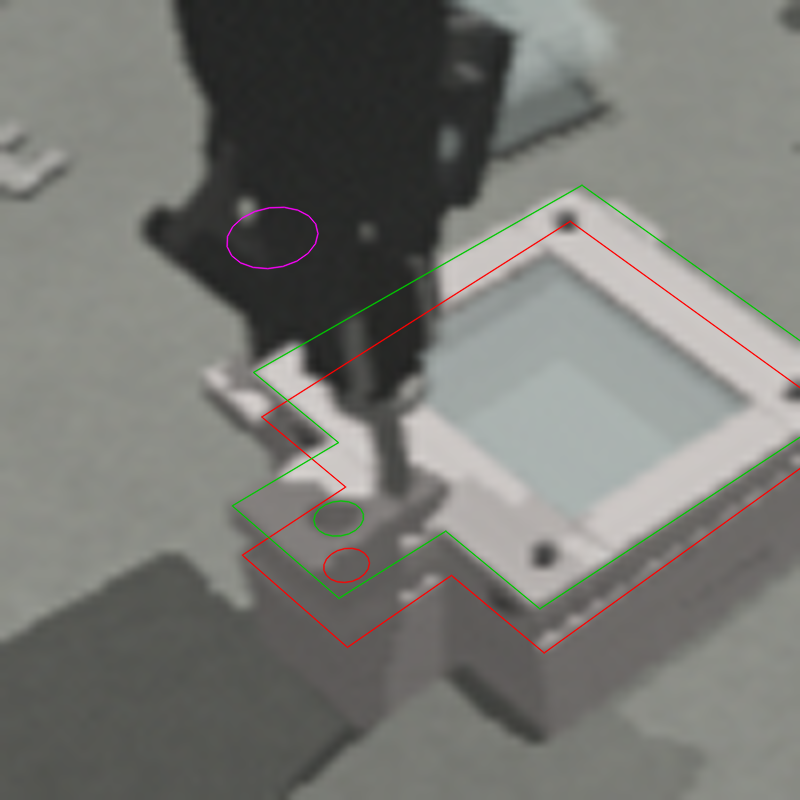

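```bash
python3 - <<'E'
from ov import *
a,b=pickle.load(open('im1.pkl','rb'))
u0,v0,s=240,172,16
c=cv2.resize(a['pixels'][v0:v0+34,u0:u0+30,::-1],None,fx=s,fy=s,interpolation=cv2.INTER_CUBIC); c=np.clip(c*1.3,0,255).astype(np.uint8)
S=r.sense(); e=S['ee_pos']; Rm=R.from_quat(S['orientation']).as_matrix()
d=c.copy()
for k in((-.006,),(.006,)):
    # lines offset sideways in camera
    Rc=cv2.Rodrigues(np.array(a['rvec']))[0]; side=Rc[0]*k[0]
    P=[e+side+Rm@[0,0,z] for z in(.0326,.0826)]
    cv2.line(d,*[tuple(int(x) for x in q) for q in ((proj(a,P)-[u0,v0]+.5)*s)],(0,0,255),1)
cv2.imwrite('pics/z1.png',np.hstack([c,d])[:,:])
E
```

```text
(no output)
```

View pics/z1.png

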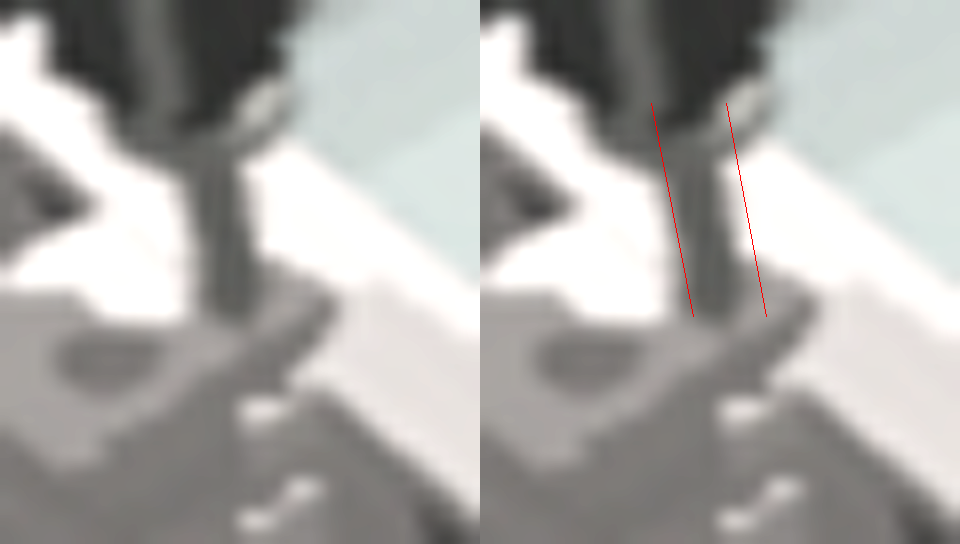

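```bash
python3 - <<'E'
from ov import *
a,b=pickle.load(open('im1.pkl','rb'))
print(cv2.Rodrigues(np.array(a['rvec']))[0].round(2))
S=r.sense(); e=S['ee_pos']; tip=e-[0,0,.0826]
u=proj(a,[tip,tip+[0,.001,0],tip+[.001,0,0],tip+[0,0,.001]]); print(u, (u-u[0])*16)
uv=np.array([232,308])/16-.5+[240,172]; print(uv, onz(a,uv,tip[2]),tip)
E
```

```text
[[ 0.72 -0.69 -0.01]
 [-0.52 -0.53 -0.67]
 [ 0.46  0.49 -0.74]]
[[255.11271755 191.28184182]
 [254.88066124 191.08160077]
 [255.414616   191.08713641]
 [255.0637188  191.0256094 ]] [[ 0.          0.        ]
 [-3.71290094 -3.20385671]
 [ 4.8303752  -3.11528649]
 [-0.78398008 -4.09971869]]
[254.   190.75] [0.46990712 0.10745422 0.11501837] [0.47084886 0.1038803  0.11501837]
```

Call:
send_rows:
  plan:
    - [[0,-0.027,0],[0.26,0.02,0.1],0]
    - [[0,-0.027,0],[0.52,0.02,0.2],0]
    - [[0,-0.027,0],[0.52,0.02,0.3],0]
    - [[0,-0.027,0],[0.52,0.02,0.3],0]
    - [[0,-0.027,0],[0.52,0.02,0.3],0]

```text
time: 15.92
ee_pos: [0.4668, 0.1446, 0.1738]
orientation: [0.656, 0.755, -0.014, 0.016]
contact_force: [0.6, -0.6, -1.9]
opening: 0.0217
```

```bash
cat > look.py <<'E'
from ov import *
n=sys.argv[1]
a=r.get_image('side'); pickle.dump(a,open('im2.pkl','wb')); p=np.load('jig.npy')[:3]
delta([.466,.1455,.17],8)
S=r.sense(); e=S['ee_pos']
u0,v0,s=232,172,16
c=cv2.resize(a['pixels'][v0:v0+36,u0:u0+30,::-1],None,fx=s,fy=s,interpolation=cv2.INTER_CUBIC); c=np.clip(c*1.3,0,255).astype(np.uint8)
d=c.copy(); side=cv2.Rodrigues(np.array(a['rvec']))[0][0]
for k in(-.006,.006):
    P=[e+side*k-[0,0,z] for z in(.0326,.0826)]
    cv2.line(d,*[tuple(int(x) for x in q) for q in ((proj(a,P)-[u0,v0]+.5)*s)],(0,0,255),1)
th=float(sys.argv[2])
q=(proj(a,[lidp(p,th,180+8.5*np.cos(t),12,8.5*np.sin(t)) for t in np.linspace(0,6.28,30)])-[u0,v0]+.5)*s
cv2.polylines(d,[np.round(q).astype(int)],True,(0,160,0),1)
cv2.imwrite(f'pics/{n}.png',cv2.resize(np.hstack([c,d]),None,fx=.83,fy=.83))
E
python3 look.py z2 .055
```

```text
t 15.97 pos [0.4668 0.1447 0.1738] F [ 0.6  0.4 -1.4] open 0.0213
turn [0.    0.027 0.001] shift [ 0.013 -0.008  0.047]
```

View pics/z2.png

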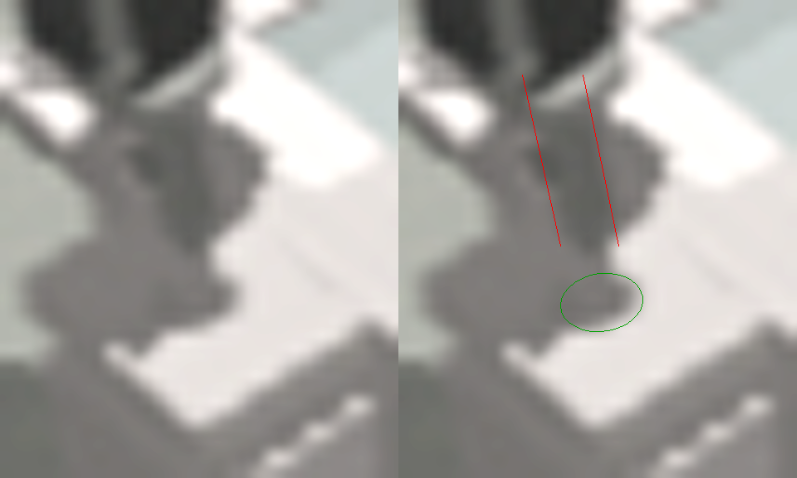

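Call:
send_rows:
  plan:
    - [[0,0,0],[0.01,-0.01,0.08],0]
    - [[0,0,0],[0.01,-0.01,0.17],0]
    - [[0,0,0],[0.01,-0.01,0.25],0]
    - [[0,0,0],[0.01,-0.01,0.25],0]

```text
time: 16.48
ee_pos: [0.4656, 0.145, 0.1529]
orientation: [0.655, 0.755, -0.014, 0.016]
contact_force: [-0.6, -0.2, -1.7]
opening: 0.0214
```

```bash
python3 look.py z3 .055
```

```text
t 16.52 pos [0.4657 0.1451 0.1533] F [-0.1  0.1 -1.4] open 0.0213
turn [-0.     0.027  0.001] shift [-0.004  0.004 -0.209]
```

View pics/z3.png

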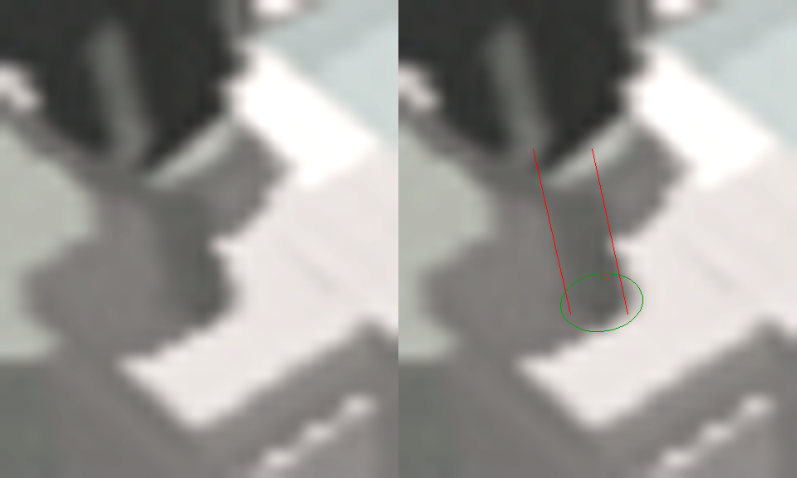

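Call:
send_rows:
  plan:
    - [[0,0,0],[0,0,0.08],0]
    - [[0,0,0],[0,0,0.16],0]
    - [[0,0,0],[0,0,0.2],0]
    - [[0,0,0],[0,0,0.2],0]

```text
time: 17.02
ee_pos: [0.4657, 0.1446, 0.1373]
orientation: [0.655, 0.755, -0.014, 0.016]
contact_force: [-1.1, 2.9, -2.8]
opening: 0.0214
```

Call:
send_rows:
  plan:
    - [[0,0,0],[0,0,0.06],0]
    - [[0,0,0],[0,0,0.12],0]
    - [[0,0,0],[0,0,0.12],0]

```text
time: 17.4
ee_pos: [0.4658, 0.1441, 0.1275]
orientation: [0.655, 0.755, -0.014, 0.016]
contact_force: [-0.8, 3.1, -2.1]
opening: 0.0215
```

Call:
send_rows:
  plan:
    - [[0,0,0],[0.01,0,0.06],0]
    - [[0,0,0],[0.01,0,0.12],0]
    - [[0,0,0],[0.01,0,0.18],0]
    - [[0,0,0],[0.01,0,0.18],0]

```text
time: 17.9
ee_pos: [0.4656, 0.1446, 0.1129]
orientation: [0.655, 0.755, -0.014, 0.016]
contact_force: [-1.0, 6.1, -3.6]
opening: 0.021
```

Call:
send_rows:
  plan:
    - [[0,0,0],[0.01,0,0],0]
    - [[0,0,0],[0.01,0,0.06],0]
    - [[0,0,0],[0.01,0,0.06],0]

```text
time: 18.27
ee_pos: [0.4657, 0.1449, 0.1082]
orientation: [0.655, 0.755, -0.014, 0.016]
contact_force: [-1.3, 3.7, -2.6]
opening: 0.0214
```

```bash
sed -i 's/.17\],8/.0966],8/' look.py; python3 look.py z4 .055; python3 -c "
from h import *
print(r.sense()['moment'])"
```

```text
t 18.32 pos [0.4657 0.1448 0.1083] F [-2.1  3.1 -3.1] open 0.021
turn [-0.     0.027  0.001] shift [0.014 0.006 0.146]
[ 1.2522091   0.35030147 -0.01073989]
```

View pics/z4.png

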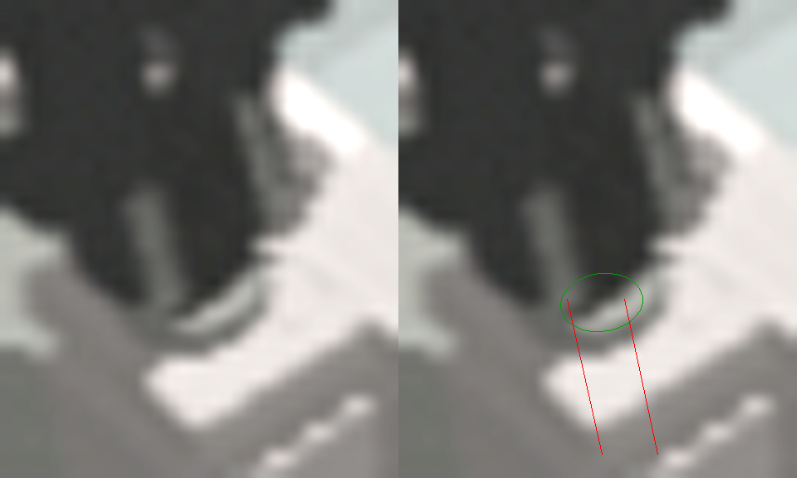

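Call:
send_rows:
  plan:
    - [[0,0,0],[0,0,0.04],0]
    - [[0,0,0],[0,0,0.08],0]
    - [[0,0,0],[0,0,0.11],0]
    - [[0,0,0],[0,0,0.11],0]

```text
time: 18.82
ee_pos: [0.4656, 0.1447, 0.0998]
orientation: [0.655, 0.755, -0.014, 0.016]
contact_force: [-2.5, 5.3, -0.8]
opening: 0.0212
```

Call:
send_rows:
  plan:
    - [[0,0,0],[0.01,0,0.03],0]
    - [[0,0,0],[0.01,0,0.06],0]
    - [[0,0,0],[0.01,0,0.06],0]

```text
time: 19.2
ee_pos: [0.4659, 0.1446, 0.0962]
orientation: [0.655, 0.755, -0.014, 0.016]
contact_force: [-7.2, 0.8, 32.6]
opening: 0.0214
```

```bash
python3 look.py z5 .0; python3 -c "
from h import *
a=pickle.load(open('im2.pkl','rb')) if 0 else None
print(r.sense()['moment'])"
```

```text
t 19.25 pos [0.4659 0.1446 0.0961] F [-6.3 -1.  33.2] open 0.0213
turn [0.001 0.027 0.001] shift [ 0.011  0.003 -0.006]
[0.07901967 1.64657874 0.0897528 ]
```

View pics/z5.png

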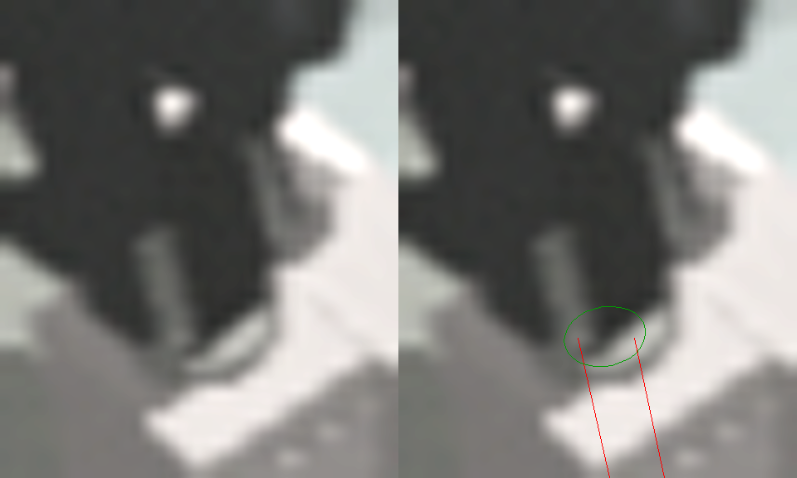

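```bash
python3 - <<'E'
from ov import *
a=pickle.load(open('im2.pkl','rb')); p=np.load('jig.npy')[:3]
def ov(th):
    u0,v0,n,s=222,140,98,4
    c=cv2.resize(a['pixels'][v0:v0+n,u0:u0+n,::-1],None,fx=s,fy=s,interpolation=cv2.INTER_CUBIC)
    P=[lidp(p,th,d,12,y) for d,y in((0,80),(157,80),(157,30),(203,30),(203,-30),(157,-30),(157,-80),(0,-80))]
    cv2.polylines(c,[np.round((proj(a,P)-[u0,v0]+.5)*s*16).astype(int)],True,(0,200,0),1,cv2.LINE_AA,4)
    return c
cv2.imwrite('pics/ov3.png',np.hstack([ov(0),ov(.055)]))
u0,v0=225,172
c=cv2.resize(a['pixels'][v0:v0+55,u0:u0+75,::-1],None,fx=10,fy=10,interpolation=cv2.INTER_CUBIC)
cv2.imwrite('pics/ov4.png',np.clip(c*1.5,0,255).astype(np.uint8))
E
```

```text
(no output)
```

View pics/ov3.png

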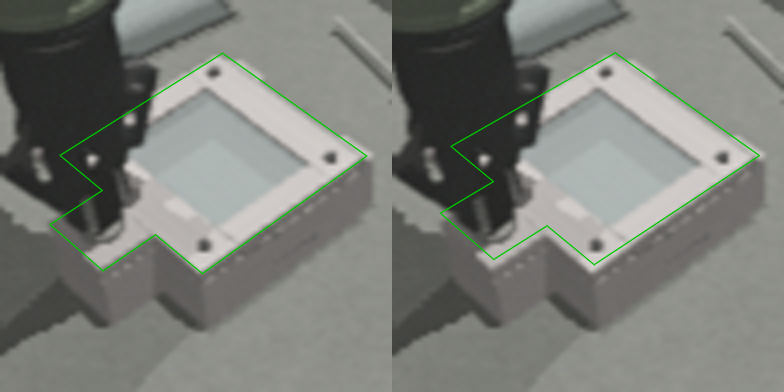

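View pics/ov4.png

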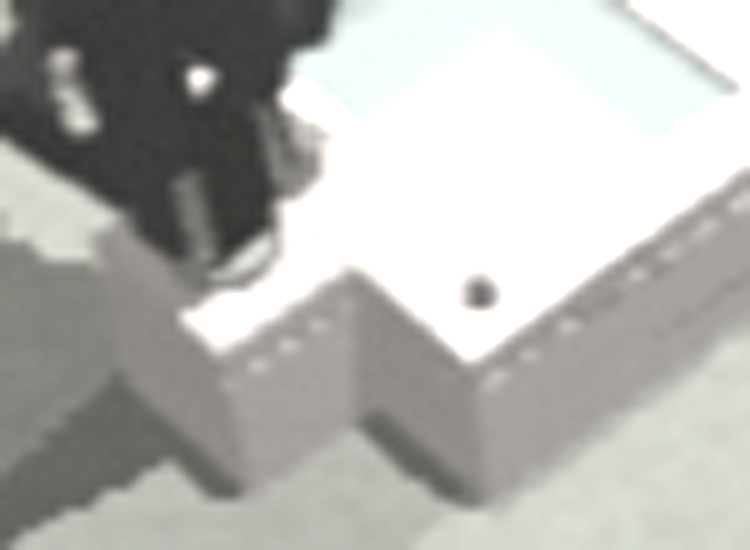

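Call:
send_rows:
  plan:
    - [[0,0,0],[0,0,-0.01],0]
    - [[0,0,0],[0,0,-0.01],0]
    - [[0,0,0],[0,0,-0.01],0]
    - [[0,0,0],[0,0,-0.01],0]

```text
time: 19.75
ee_pos: [0.4659, 0.1446, 0.0965]
orientation: [0.655, 0.755, -0.014, 0.016]
contact_force: [-4.5, 0.9, 18.7]
opening: 0.0209
```

```bash
python3 look.py z6 0; python3 - <<'E'
from h import *
a=r.get_image('side'); b=r.get_image('top'); cv2.imwrite('pics/fs.png',np.vstack([a['pixels'][100:,:,::-1],b['pixels'][100:,:,::-1]]))
print(r.sense()['contact_force'])
E
```

```text
t 19.8 pos [0.4659 0.1446 0.0965] F [-4.4 -0.2 18.8] open 0.021
turn [0.    0.027 0.001] shift [ 0.011  0.003 -0.002]
[-3.48538495 -0.41897508 18.83189681]
```

View pics/fs.png

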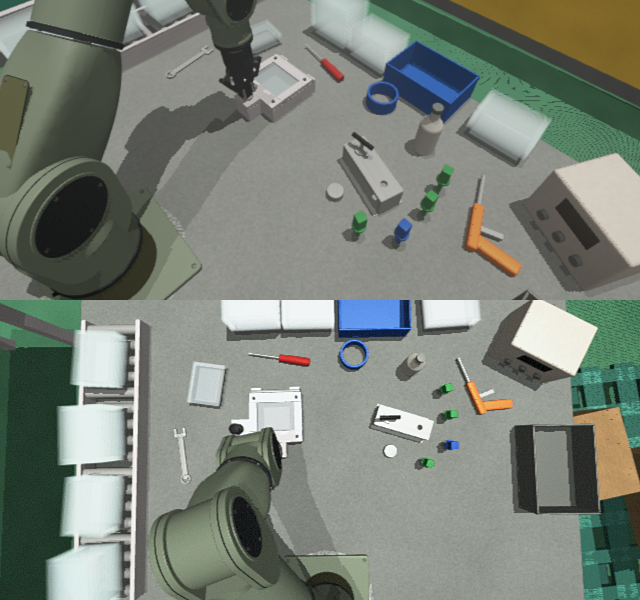

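View pics/z6.png

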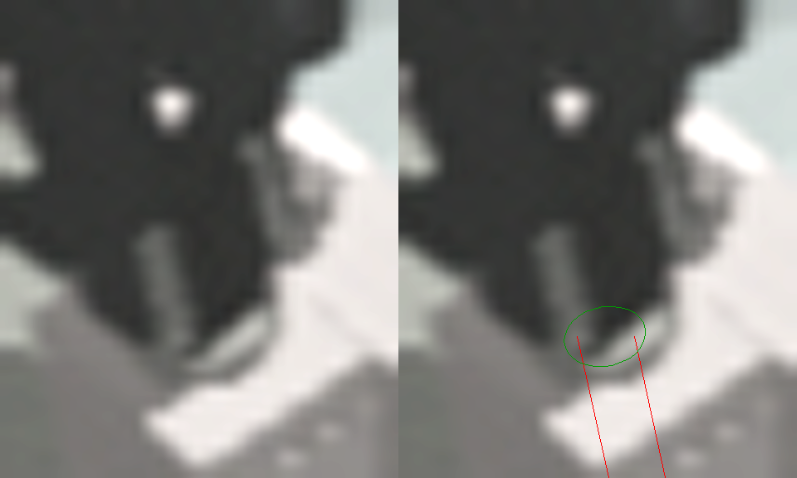

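The lid matches the shut overlay, and the pin is seated and pressed with about 19 N. The rack's pin hole is empty at side (385,282), the T-pin is still in its hole, and the other things are where they were. Handing in.

```bash
python3 - <<'E'
from plant import r
print(r.close_job()); s=r.sense(); print(s['time'],s['ee_pos'],s['contact_force'],s['opening'])
E
```

```text
the job is handed in; nothing more can be done
None
the job is handed in; nothing more can be done
```

The job is done and handed in at about 20 s of the 64 s allowed; the hand-in reported no verdict.

**What I did**
- **Bleed valve:** I pressed the plunger to its stop. The force rose from 9.5 to 38.7 N with under 1 mm more travel, just under the 40 N limit, and it sprang back up when released.
- **Lid:** I swung it down by its front bar onto its sprung pads.
- **Pin:** I took the black square-grip pin from the rack and pushed it through the lid into the base. I am still gripping it and pressing the lid shut.

**Last checks**
- **Lid shut:** its outline in the side picture matches the fully shut position, not the ajar one.
- **Pin seated:** the hand's height puts the collar at 63.9 mm against the nominal 64 mm, with a hard stop underneath. The grip opening is 21 mm on the 22 mm grip.
- **Holding force:** about 19 N down, more than the 7 to 8 N needed.
- **Other items:** the T-pin, the look-alikes and the other loose things appear where they were.

**Did not fully agree**
- **Tilt:** the pin was tilted about 2.5° in the grip after lifting. I tilted the tool to correct it, and side forces stayed within about 6 N during insertion.
- **Collar seating:** the fingers partly hide the collar, so its seating rests on height and force more than on the picture.

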